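# Swap the jar and the pinning block, then hold the block in the jig

## Task

Swap the two things: the white sample jar goes from the metal jig to stand upright, wholly on the grey mat, and the wooden stepped pinning block goes from the mat onto the jig's bed, its tall end towards the fence. Then press the block, with one slanting push (its steps give a hold for it), flat down on the bed and flush against the fence at once, firmly (roughly 15 N), and finish while still holding it pressed so: do not let go at the end. Leave the bottle, the dish and the cup alone.

Things in the scene. Friction and masses are not known exactly. Their poses are not given: they have to be found in the camera images.
- jig: fixed metal jig, screwed down; origin at the centre of its underside on the bench. Its x axis points horizontally across the bed to the fence, y along the fence, z up. Bed 170 (x) x 180 (y) x 12 mm high; all is rigid, its bed and fence polished and waxed, so slippery (friction about 0.15)
- bed: the jig's flat aluminium bed plate, 170 x 180 x 12 mm, top face 12 mm above the bench; origin at the centre of its underside
- fence: the jig's steel fence bar, 20 (x) x 160 (y) mm, 30 mm tall above the bed, along the bed's far (+x) side; origin at the centre of its underside, on the bed's top. It does not move
- fence_foot (a point): middle of the line where the fence's working face (the one that looks over the bed) meets the bed's top, 60 mm in +x from the jig's centre; x axis points into the fence, square to its face, y along the fence
- mat: fixed flat grey mat, 130 (x) x 110 (y) x 4 mm thick, flat on the bench; origin at the centre of its underside. The block lies on it at the start
- block_centre (a point): loose plain wooden stepped pinning block, about 90 g, lying flat, 102 (x) x 40 (y) mm. Three steps each 34 mm long in x, full width: heights 16 mm (the -x end), 30 mm (middle), 44 mm (the +x, tall end). The risers stand at x = -17 and x = +17 mm. This point is at the middle of its length and width, 22 mm above its underside; axes as the block's
- block_tall_foot (a point): middle of the bottom edge of the block's tall end face, 51 mm in +x from the block's middle, at its underside; axes as the block's
- jar_centre (a point): loose closed white plastic sample jar, round, 50 mm diameter, 70 mm tall, about 120 g; point on its axis half-way up (35 mm above its foot). It stands on the jig's bed at the start
- vial: bystander: amber bottle with white cap, 42 mm diameter, 105 mm tall; origin at its foot
- dish: bystander: glass dish, 90 mm diameter, 15 mm tall; origin at its underside
- cup: bystander: pale open cup, 72 mm across the rim, 90 mm tall; origin at its foot
Not all that is in view belongs to the job. Several things look just like the part that bears block_centre: the one meant starts farthest to the robot's right. Leave any blue look-alike of the part that bears jar_centre alone.

How it is judged (in metres and radians):
At the end, for the whole second after the job is handed in: Jar upright, let go, at rest on the mat (42 mm in x, 32 mm in y of its centre). Block still and flat on the bed, tall end flush to the fence (gap under 3 mm, 60 mm of its middle, 0.08 rad), fingers pressing it: 3-40 N on fence, 4-40 N on bed, through the last second (contact force between block and fence between 3 and 40 N and contact force between block and bed between 4 and 40 N and contact force between the fingers and block above 4 N and x of block_tall_foot in the frame of fence_foot between -0.003 and 0.003 m and y of block_tall_foot in the frame of fence_foot between -0.06 and 0.06 m and z of block_tall_foot in the frame of fence_foot between -0.003 and 0.003 m and angle between the x axis of block_centre and the x axis of fence_foot, either way round below 0.08 rad and angle between block_centre's own z axis and vertical below 0.05 rad and linear speed of each of block, jar below 0.01 m/s and x of jar_centre in the frame of mat between -0.042 and 0.042 m and y of jar_centre in the frame of mat between -0.032 and 0.032 m and height (world z) of jar_centre between 0.035 and 0.043 m and angle between jar_centre's own z axis and vertical below 0.08 rad and contact force between jar and mat above 0.2 N and contact force between each of the arm, the fingers and jar below 0.05 N); the arm keeps its last pose, push and grip.
It fails at once if the bottle is pushed about (over 30 mm) or knocked over (distance of vial from where it was at the start of the episode above 0.03 m or angle between vial's own z axis and vertical above 0.4 rad).
It fails at once if the dish is pushed about (over 30 mm) or knocked over (distance of dish from where it was at the start of the episode above 0.03 m or angle between dish's own z axis and vertical above 0.4 rad).
It fails at once if the cup is pushed about (over 30 mm) or knocked over (distance of cup from where it was at the start of the episode above 0.03 m or angle between cup's own z axis and vertical above 0.4 rad).
It fails at once if the sample jar is tipped over (angle between jar_centre's own z axis and vertical above 0.6 rad).
It also fails if it takes over 72 s, if anything falls off the work surface, if the arm or the gripper's body presses on something with over 40 N, if the wrist force passes 120 N, or if a joint passes its speed limit or range.

## Robot

A 7-joint arm with a two-finger parallel gripper is mounted at the origin on the work surface. World frame = base frame: x ahead of the robot, y to its left, z up, the work surface at z = 0. Lengths are in m, angles in degrees, forces in N, time in s.
With the tool pointing down it reaches from about 0.4 to 0.85 m from the base axis. Payload 4.5 kg.
Tool frame: the origin (TCP) lies at the very end of the fingers, on their centre line; the grasp point (between the pads) lies 19 mm behind it; z points along the fingers, y is the line along which they close (so a half turn about z gives the same grasp; the last joint's range is limited). The gripper opens to 88 mm and grips with 3 to 60 N. Pads are 18 mm wide; open, the fingers measure 123 mm over their backs; the gripper's body (75 mm by 187 mm) begins 45 mm behind the grasp point.
Start: joints at [-69.11, 39.483, -11.15, 89.685, 9.013, 51.709, -12.324], TCP at [0.203, 0.591, 0.239] pointing down, gripper open.
Joint ranges: [-172.22, 172.22], [-26.19, 119.32], [-84.43, 86.54], [7.71, 146.69], [-57.33, 237.33], [2.42, 119.75], [-152.13, 152.13]. Speed limits (degrees/s): [147.25, 147.25, 180, 180, 180, 180, 180].

## Interface

Orientations are given as [roll, pitch, yaw] about the fixed x, y, z axes, in that order (R = Rz(yaw) Ry(pitch) Rx(roll)).
In Python, from bench import ctrl gives the robot as it stands.
- The arm moves only by the tool play_rows, never from a script. Its argument "targets" is a list of rows, each an object of numbers: "x", "y", "z": the shift along the tool's x, y, z normalised to -1 to 1, where 1 is 0.3 m; "turn": the turn about the tool's z normalised to -1 to 1, where 1 is pi/2 rad. A call has 1 to 20 rows; each row is the pose to reach, as a shift and turn from the pose commanded when the call began, along the tool's axes at that moment; what a row does not reach only later rows make up. A row lasts 1/10 s, in which the tool goes at most 50 mm and 8.59 degrees, less where a joint would pass 70% of its speed; a pose out of reach is approached as far as the arm can. A call with a number of a shift or a turn outside -1 to 1 is refused whole. A call with a gripper value outside its range is refused whole. "hand" is the opening, from 0 (shut) to 1 (fully open), set as the call begins (left out, the last holds). The fingers move at their own pace and stop on an object; "force" is the grip in N (left out, the last holds). Time passes only in rows, so rows that repeat a pose let the fingers close. It gives the time, the measured TCP pose, the force, the opening and the grip force at its end, in the units of the state.
- ctrl.observe(): the state, without advancing time (a new reading comes with each control period).
- ctrl.camera(name): name is "scene" or "top" or "wrist"; returns (picture, depth): 384x512x3 uint8, blue, green, red; 384x512 float32, m along the optical axis (not along the pixel's ray), 0 where there is no reading.
- ctrl.camera_params(name): a dict with "intrinsics" (3x3 intrinsics, pixels), "R" (3x3) and "t" (3): a world point X has camera coordinates R X + t; the wrist camera has in their place "mount" (4x4, takes a point from camera to tool coordinates, whose origin is the TCP and whose axes are the flange's). Camera axes: x right, y down, z forward; pixel columns grow to the right and rows downward; lengths in m; the calibration is good to about 2 mm. A picture is of the moment at which its call begins: read the wrist's pose just before it. camera_params takes no time and is no camera call.
- ctrl.sign_off(): hands the job in; it is judged then, once.
The state is a dict: "t": time; "q": joint angles; "qd": joint speeds; "joint_efforts": joint torques, N m; "tool_pos": TCP position; "orientation": TCP orientation; "force": force on the tool from outside, world axes, zero at the start; "torque": the same for the moment, N m; "gripper_width": opening from 0.0 (shut) to 1.0 (fully open); "gripper_force": force on a finger pad.
Only numpy, scipy, OpenCV 4.12 (cv2) and the standard library are available. Lean on these libraries where they do the work, as an engineer would, in place of code of your own. Each camera call takes 0.05 s, during which the arm holds its last target. There are 200 camera calls.

## Working session

There is one attempt and no reset: what is moved stays moved. The work goes in short steps, Python scripts to look and compute and a tool call to move; the robot and the scene stay as the last step left them, time stands still between calls to the robot, and variables do not carry over. Pictures are saved under pics/ and viewed, at most 10 in all, crops included, and the job is handed in when it is done.

Besides the shell and the picture viewer there is one more tool, called after "Request:" by a JSON object that holds its "op" and its "data". play_rows: Moves the arm, as the interface text tells. Its arguments: {"type":"object","properties":{"targets":{"type":"array"},"hand":{"type":"number"},"force":{"type":"number"}},"required":["targets"]}

```bash
mkdir -p pics; ls
cat > h.py <<'E'
import numpy as np, cv2
from bench import ctrl
def pts(name,im=None,d=None):
    p=ctrl.camera_params(name);K=np.array(p["intrinsics"]);R=np.array(p["R"]);t=np.array(p["t"])
    v,u=np.mgrid[0:d.shape[0],0:d.shape[1]]
    c=np.stack([(u-K[0,2])/K[0,0]*d,(v-K[1,2])/K[1,1]*d,d],-1)
    return (c-t)@R
E
python3 - <<'E'
from h import *
s=ctrl.observe();print({k:np.round(v,3) for k,v in s.items()})
for n in("scene","top"):
    im,d=ctrl.camera(n);cv2.imwrite(f"pics/{n}0.png",im);np.save(f"{n}0.npy",d)
    p=ctrl.camera_params(n);print(n,np.round(p["R"],3).tolist(),np.round(p["t"],3),np.round(p["intrinsics"],1).tolist())
E
```

```text
pics
{'t': np.float64(0.0), 'q': array([-69.111,  39.535, -11.145,  89.746,   9.012,  51.709, -12.326]), 'qd': array([ 0.04 , -0.026,  0.047,  0.008,  0.041,  0.051, -0.047]), 'joint_efforts': array([-1.0000e-03, -5.2758e+01, -1.2670e+00, -1.5343e+01, -5.3000e-02,
        7.0000e-03,  0.0000e+00]), 'tool_pos': array([0.203, 0.59 , 0.238]), 'orientation': array([-1.79892e+02,  7.00000e-03,  1.61050e+02]), 'force': array([ 0.538, -0.794,  0.149]), 'torque': array([-0.038,  0.026, -0.022]), 'gripper_force': np.float64(0.0), 'gripper_width': np.float64(1.001)}
scene [[-0.12, 0.993, -0.016], [0.515, 0.048, -0.856], [-0.849, -0.111, -0.517]] [ 0.125 -0.221  1.661] [[447.7, 0.0, 251.2], [0.0, 447.7, 195.3], [0.0, 0.0, 1.0]]
top [[0.003, -1.0, 0.002], [-0.997, -0.003, -0.078], [0.078, -0.002, -0.997]] [-0.049  0.535  1.438] [[479.0, 0.0, 252.7], [0.0, 479.0, 190.1], [0.0, 0.0, 1.0]]
```

View pics/top0.png

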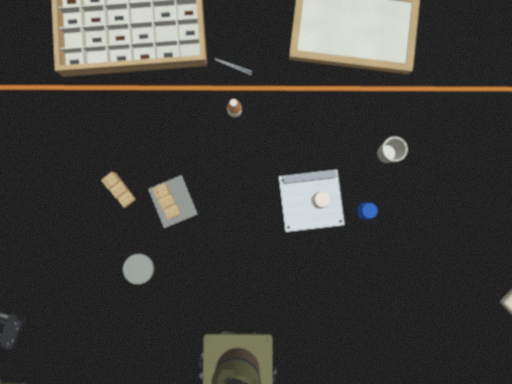

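View pics/scene0.png

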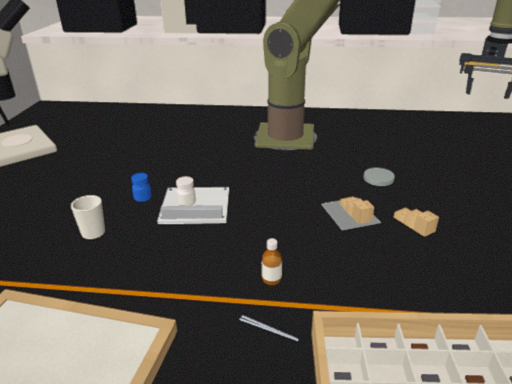

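The top view shows these look-alikes. Blocks: (118,190) loose on the bench and (167,200) on the mat. The mat one is farther to the robot's right, so I choose it. Jars: white at (321,200) on the jig and blue at (369,211), so white. The bottle is at (234,107), the dish at (138,269) and the cup at (394,150).

```bash
cat > m0.py <<'E'
from h import *
im=cv2.imread("pics/top0.png");d=np.load("top0.npy");P=pts("top",d=d)
hsv=cv2.cvtColor(im,cv2.COLOR_BGR2HSV)
def rect(m,n,box):
    mm=np.zeros_like(m);x0,y0,x1,y1=box;mm[y0:y1,x0:x1]=m[y0:y1,x0:x1]
    pp=P[mm>0];zs=np.median(pp[:,2]);
    r=cv2.minAreaRect((pp[:,:2]*1000).astype(np.float32));print(n,np.round(r,1) if 0 else r,'z',np.percentile(pp[:,2],[2,50,98]).round(4),len(pp))
    print('  box',cv2.boxPoints(r).round(0).tolist())
H,S,V=cv2.split(hsv)
wood=((S>70)&(V>90)&(H<30)).astype(np.uint8)
light=((V>60)).astype(np.uint8)
rect(wood,'block',(148,175,198,228))
rect(light,'mat+block',(145,172,200,230))
rect(light,'jig',(274,165,350,236))
rect(((P[...,2]>.065)&(P[...,2]<.11)).astype(np.uint8),'jar',(290,185,340,215))
rect(((P[...,2]>.03)&(P[...,2]<.05)).astype(np.uint8),'fence',(274,165,350,190))
rect(light,'vial',(222,95,246,120));rect(light,'dish',(118,250,158,290))
rect(light,'cup',(376,134,410,165));rect(light,'blue',(357,200,380,222))
for h in(.016,.03,.044):
    m=np.zeros((384,512),bool);m[175:228,148:198]=1
    m&=abs(P[...,2]-.004-h)<.006;m&=wood>0
    print(h,P[m].mean(0).round(4),m.sum())
a=cv2.resize(im[160:240,90:210],None,fx=6,fy=6,interpolation=cv2.INTER_CUBIC)
cv2.imwrite("pics/c0.png",a)
E
python3 m0.py
```

```text
block ((452.54095458984375, 114.40794372558594), (312.24884033203125, 86.65666961669922), 63.72407531738281) z [0.014  0.0332 0.0515] 426
  box [[345.0, -6.0], [422.0, -45.0], [561.0, 235.0], [483.0, 274.0]]
mat+block ((502.2185363769531, 116.29025268554688), (163.33961486816406, 320.3732604980469), 0.6164348721504211) z [-0.004   0.0049  0.0493] 1683
  box [[419.0, 276.0], [422.0, -45.0], [586.0, -43.0], [582.0, 277.0]]
jig ((501.074462890625, -180.12063598632812), (180.63763427734375, 287.05633544921875), 6.612391948699951) z [-0.0028  0.0122  0.0827] 3589
  box [[395.0, -48.0], [428.0, -333.0], [607.0, -312.0], [574.0, -27.0]]
jar ((504.3974609375, -248.24453735351562), (42.816715240478516, 42.69499206542969), 74.21147918701172) z [0.0702 0.0814 0.0875] 191
  box [[478.0, -263.0], [519.0, -275.0], [531.0, -233.0], [490.0, -222.0]]
fence ((573.6820068359375, -216.4964599609375), (20.915250778198242, 159.26708984375), 6.637807369232178) z [0.0346 0.0416 0.0474] 366
  box [[554.0, -139.0], [572.0, -297.0], [593.0, -294.0], [575.0, -136.0]]
vial ((794.4835205078125, 12.117851257324219
[... 192 characters left out ...]
1.71836853027344), (95.55278015136719, 415.6666259765625), 27.421722412109375) z [-0.0042  0.0134  0.0207] 823
  box [[231.0, 324.0], [422.0, -45.0], [507.0, -1.0], [316.0, 368.0]]
cup ((539.886962890625, -296.403076171875), (84.81861114501953, 549.0169067382812), 33.83271026611328) z [-0.0035  0.0366  0.0924] 695
  box [[352.0, -92.0], [657.0, -548.0], [728.0, -501.0], [422.0, -45.0]]
blue ((474.694580078125, -399.1441650390625), (53.27336120605469, 71.85237121582031), 0.33156174421310425) z [-0.0038  0.066   0.0748] 334
  box [[448.0, -363.0], [448.0, -435.0], [502.0, -435.0], [501.0, -363.0]]
0.016 [0.4759 0.199  0.0198] 128
0.03 [0.5015 0.2125 0.0334] 138
0.044 [0.529  0.227  0.0474] 128
```

View pics/c0.png

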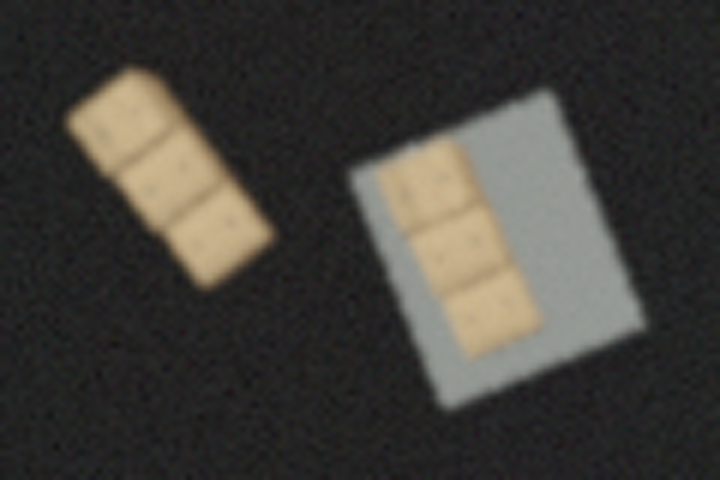

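The close crop confirms the block on the mat. Its tall end is the upper left one (far, +x), its centre is about (458,247) in the crop, and mat is free on its right. Plan: move the block first, to the free left part of the bed, then move the jar to the empty mat, then press.

```bash
cat >> h.py <<'E'
def go(*wps):
    """wps: (x,y,z,yaw) world; prints normalised shifts from the present pose"""
    s=ctrl.observe();p=np.array(s["tool_pos"]);y0=s["orientation"][2];a=np.radians(y0)
    X=np.array([np.cos(a),np.sin(a),0]);Y=np.array([np.sin(a),-np.cos(a),0])
    print("at",np.round(p,4),np.round(s["orientation"],2),"q7",np.round(s["q"][6],1),"t",round(s["t"],2))
    for w in wps:
        e=np.array(w[:3])-p;t=-((w[3]-y0+180)%360-180)/90
        print(w,"x %.4f y %.4f z %.4f turn %.4f"%(e@X/.3,e@Y/.3,-e[2]/.3,t))
def wpts(d):
    s=ctrl.observe();p=ctrl.camera_params("wrist");K=np.array(p["intrinsics"]);M=np.array(p["mount"])
    from scipy.spatial.transform import Rotation as Ro
    R=Ro.from_euler("xyz",s["orientation"],degrees=True).as_matrix()
    v,u=np.mgrid[0:d.shape[0],0:d.shape[1]]
    c=np.stack([(u-K[0,2])/K[0,0]*d,(v-K[1,2])/K[1,1]*d,d],-1)
    return (c@M[:3,:3].T+M[:3,3])@R.T+np.array(s["tool_pos"])
E
python3 - <<'E'
from h import *
p=ctrl.camera_params("wrist");print(np.round(p["mount"],3),np.round(p["intrinsics"],0).tolist())
go((.40,.2,.25,90),(.46,.2,.25,75))
E
```

```text
[[ 0.    -0.953 -0.303  0.08 ]
 [ 1.     0.001 -0.    -0.   ]
 [ 0.001 -0.303  0.953 -0.147]
 [ 0.     0.     0.     1.   ]] [[336.0, 0.0, 253.0], [0.0, 336.0, 196.0], [0.0, 0.0, 1.0]]
at [0.2029 0.5906 0.238 ] [-1.7991e+02  1.0000e-02  1.6105e+02] q7 -12.3 t 0.1
(0.4, 0.2, 0.25, 90) x -1.0443 y -1.0180 z -0.0399 turn 0.7894
(0.46, 0.2, 0.25, 75) x -1.2335 y -0.9530 z -0.0399 turn 0.9561
```

Request:
{"op": "play_rows", "data": {"targets": [{"x":-0.15,"y":-0.1,"turn":0.09},{"x":-0.3,"y":-0.2,"turn":0.18},{"x":-0.45,"y":-0.3,"z":-0.04,"turn":0.27},{"x":-0.55,"y":-0.4,"z":-0.04,"turn":0.36},{"x":-0.65,"y":-0.5,"z":-0.04,"turn":0.45},{"x":-0.75,"y":-0.6,"z":-0.04,"turn":0.54},{"x":-0.85,"y":-0.7,"z":-0.04,"turn":0.63},{"x":-0.95,"y":-0.8,"z":-0.04,"turn":0.72},{"x":-1.0,"y":-0.9,"z":-0.04,"turn":0.8},{"x":-1.0,"y":-0.95,"z":-0.04,"turn":0.88},{"x":-1.0,"y":-0.95,"z":-0.04,"turn":0.97},{"x":-1.0,"y":-0.95,"z":-0.04,"turn":1.0}]}}

```text
invalid input
```

Run:
```python
from h import *
go((.49,.2,.25,27))
```

```text
at [0.2029 0.5906 0.238 ] [-1.7991e+02  1.0000e-02  1.6105e+02] q7 -12.3 t 0.1
(0.49, 0.2, 0.25, 27) x -1.3280 y -0.9206 z -0.0399 turn 1.4894
```

Request:
{"op": "play_rows", "data": {"targets": [{"x":-0.15,"y":-0.1,"z":0,"turn":0.09},{"x":-0.3,"y":-0.2,"z":0,"turn":0.18},{"x":-0.45,"y":-0.3,"z":-0.04,"turn":0.27},{"x":-0.55,"y":-0.4,"z":-0.04,"turn":0.36},{"x":-0.65,"y":-0.5,"z":-0.04,"turn":0.45},{"x":-0.75,"y":-0.6,"z":-0.04,"turn":0.54},{"x":-0.85,"y":-0.7,"z":-0.04,"turn":0.63},{"x":-0.95,"y":-0.8,"z":-0.04,"turn":0.72},{"x":-1.0,"y":-0.9,"z":-0.04,"turn":0.8},{"x":-1.0,"y":-0.95,"z":-0.04,"turn":0.88},{"x":-1.0,"y":-0.95,"z":-0.04,"turn":0.97},{"x":-1.0,"y":-0.95,"z":-0.04,"turn":1.0}]}}

```text
t: 1.3
tool_pos: [0.394, 0.2233, 0.2506]
orientation: [-180.0, 0.0, 70.7]
force: [0.2, 0.5, -0.2]
gripper_width: 1.001
gripper_force: 0.0
```

Run:
```python
from h import *
go((.49,.2,.25,27))
```

```text
at [0.394  0.2233 0.2506] [-1.7998e+02  3.0000e-02  7.0730e+01] q7 -44.0 t 1.3
(0.49, 0.2, 0.25, 27) x 0.0323 y 0.3278 z 0.0021 turn 0.4859
```

Request:
{"op": "play_rows", "data": {"targets": [{"x":0.01,"y":0.1,"z":0,"turn":0.09},{"x":0.03,"y":0.2,"z":0,"turn":0.18},{"x":0.03,"y":0.33,"z":0,"turn":0.27},{"x":0.03,"y":0.33,"z":0,"turn":0.36},{"x":0.03,"y":0.33,"z":0,"turn":0.45},{"x":0.03,"y":0.33,"z":0,"turn":0.486},{"x":0.03,"y":0.33,"z":0,"turn":0.486},{"x":0.03,"y":0.33,"z":0,"turn":0.486}]}}

```text
t: 2.1
tool_pos: [0.4904, 0.2006, 0.2505]
orientation: [-180.0, 0.0, 27.4]
force: [0.0, -0.7, 1.1]
gripper_width: 1.005
gripper_force: 0.0
```

```bash
cat > mb.py <<'E'
from h import *
s=ctrl.observe();im,d=ctrl.camera("wrist");P=wpts(d);cv2.imwrite("pics/w1.png",im)
H,S,V=cv2.split(cv2.cvtColor(im,cv2.COLOR_BGR2HSV));ok=(d>0)
wood=((S>60)&(V>80)&(H<30)&ok&(P[...,1]<.30)&(abs(P[...,0]-.5)<.12)&(P[...,2]<.06)).astype(np.uint8)
C=[]
for h in(.016,.03,.044):
    m=(wood>0)&(abs(P[...,2]-.004-h)<.004);pp=P[m]
    r=cv2.minAreaRect((pp[:,:2]*1000).astype(np.float32));print(h,np.round(r[0],1),np.round(r[1],1),round(r[2],1),m.sum(),np.median(pp[:,2]).round(4));C.append(r[0])
C=np.array(C);e=C[2]-C[0];print("centre",C.mean(0).round(1),"yaw",np.degrees(np.arctan2(e[1],e[0])).round(1),"len",np.hypot(*e).round(1))
m=(V>60)&(S<60)&ok&(abs(P[...,2]-.004)<.004)&(abs(P[...,0]-.5)<.12)&(abs(P[...,1]-.2)<.1)
pp=(P[m][:,:2]*1000).astype(np.float32);r=cv2.minAreaRect(pp);print("mat",np.round(r[0],1),np.round(r[1],1),round(r[2],1),np.median(P[m][:,2]))
E
python3 mb.py
```

```text
0.016 [499.8 217. ] [101.8  38.7] 24.9 198 0.0213
0.03 [515.2 224. ] [67.9 38.6] 25.1 226 0.0354
0.044 [530.8 231. ] [33.8 38.6] 25.8 419 0.0492
centre [515.3 224. ] yaw 24.2 len 34.0
mat [499.9 200. ] [199.9 239.7] 90.0 0.0046762130209671016
```

View pics/w1.png

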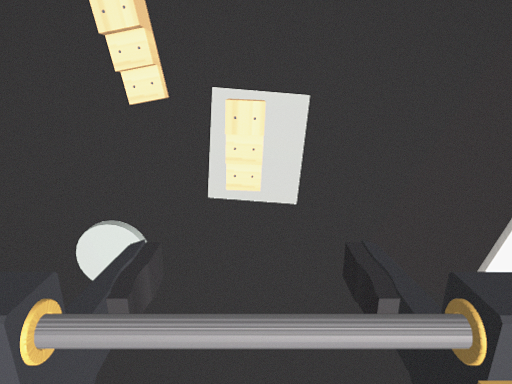

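Run:
```python
from h import *
im,d=ctrl.camera("wrist");P=wpts(d)
H,S,V=cv2.split(cv2.cvtColor(im,cv2.COLOR_BGR2HSV))
m=((V>120)&(d>0)).astype(np.uint8)
cs,_=cv2.findContours(m,cv2.RETR_EXTERNAL,cv2.CHAIN_APPROX_NONE)
for c in cs:
    x,y,w,h=cv2.boundingRect(c)
    if 190<x<230 and w>70 :
        q=np.array([P[b,a,:2]*1000 for a,b in c[:,0]],np.float32);r=cv2.minAreaRect(q);print("mat",np.round(r[0],1),np.round(r[1],1),round(r[2],1))
go((.507,.2205,.10,25.2),(.507,.2205,.018,25.2))
```

```text
mat [501.  201.5] [132.  111.3] 22.8
at [0.4906 0.2006 0.2506] [-1.7998e+02  1.0000e-02  2.7380e+01] q7 -69.1 t 2.2
(0.507, 0.2205, 0.1, 25.2) x 0.0793 y -0.0338 z 0.5022 turn 0.0242
(0.507, 0.2205, 0.018, 25.2) x 0.0793 y -0.0338 z 0.7755 turn 0.0242
```

Request:
{"op": "play_rows", "data": {"targets": [{"x":0.079,"y":-0.034,"z":0.15,"turn":0.024},{"x":0.079,"y":-0.034,"z":0.3,"turn":0.024},{"x":0.079,"y":-0.034,"z":0.45,"turn":0.024},{"x":0.079,"y":-0.034,"z":0.57,"turn":0.024},{"x":0.079,"y":-0.034,"z":0.67,"turn":0.024},{"x":0.079,"y":-0.034,"z":0.74,"turn":0.024},{"x":0.079,"y":-0.034,"z":0.775,"turn":0.024},{"x":0.079,"y":-0.034,"z":0.775,"turn":0.024},{"x":0.079,"y":-0.034,"z":0.775,"turn":0.024}]}}

```text
t: 3.1
tool_pos: [0.5077, 0.2206, 0.019]
orientation: [180.0, -0.1, 25.2]
force: [0.8, -0.3, 0.5]
gripper_width: 1.001
gripper_force: 0.0
```

Request:
{"op": "play_rows", "data": {"targets": [{"x":0,"y":0,"z":0,"turn":0},{"x":0,"y":0,"z":0,"turn":0},{"x":0,"y":0,"z":0,"turn":0},{"x":0,"y":0,"z":0,"turn":0},{"x":0,"y":0,"z":0,"turn":0},{"x":0,"y":0,"z":0,"turn":0},{"x":0,"y":0,"z":0,"turn":0},{"x":0,"y":0,"z":0,"turn":0}], "hand": 0.3, "force": 15}}

```text
t: 3.9
tool_pos: [0.5071, 0.2205, 0.0183]
orientation: [-180.0, -0.0, 25.1]
force: [-0.8, -0.2, 1.6]
gripper_width: 0.451
gripper_force: 15.0
```

Request:
{"op": "play_rows", "data": {"targets": [{"x":0,"y":0,"z":0,"turn":0},{"x":0,"y":0,"z":-0.05,"turn":0},{"x":0,"y":0,"z":-0.15,"turn":0},{"x":0,"y":0,"z":-0.25,"turn":0},{"x":0,"y":0,"z":-0.35,"turn":0},{"x":0,"y":0,"z":-0.4,"turn":0},{"x":0,"y":0,"z":-0.4,"turn":0},{"x":0,"y":0,"z":-0.4,"turn":0}]}}

```text
t: 4.7
tool_pos: [0.5068, 0.2206, 0.1385]
orientation: [-180.0, -0.0, 25.2]
force: [-0.4, -0.8, 0.4]
gripper_width: 0.45
gripper_force: 15.0
```

Run:
```python
from h import *
a=np.radians(6.6);ff=np.array([.5637,-.2177])
c=ff-.051*np.array([np.cos(a),np.sin(a)])
X=np.array([np.cos(a),np.sin(a)]);Y=np.array([-X[1],X[0]])
print("block goal y50, 8mm short:",ff+.05*Y-(.051-.008+.012)*X)
go((*(ff+.05*Y-.155*X),.20,6.6))
```

```text
block goal y50, 8mm short: [ 0.50331764 -0.1743529 ]
at [0.5068 0.2206 0.1385] [-1.7998e+02 -1.0000e-02  2.5170e+01] q7 -66.8 t 4.7
(np.float64(0.4039803638072952), np.float64(-0.1858466200463745), 0.2, 6.6) x -0.8864 y 1.0806 z -0.2051 turn 0.2063
```

Request:
{"op": "play_rows", "data": {"targets": [{"x":-0.1,"y":0.12,"z":-0.1,"turn":0.05},{"x":-0.2,"y":0.24,"z":-0.2,"turn":0.1},{"x":-0.3,"y":0.36,"z":-0.27,"turn":0.15},{"x":-0.4,"y":0.48,"z":-0.27,"turn":0.2},{"x":-0.5,"y":0.6,"z":-0.27,"turn":0.206},{"x":-0.6,"y":0.72,"z":-0.27,"turn":0.206},{"x":-0.7,"y":0.84,"z":-0.27,"turn":0.206},{"x":-0.8,"y":0.93,"z":-0.27,"turn":0.206},{"x":-0.85,"y":0.98,"z":-0.27,"turn":0.206},{"x":-0.88,"y":1.0,"z":-0.27,"turn":0.206},{"x":-0.88,"y":1.0,"z":-0.27,"turn":0.206},{"x":-0.88,"y":1.0,"z":-0.27,"turn":0.206},{"x":-0.88,"y":1.0,"z":-0.27,"turn":0.206}]}}

```text
t: 6.0
tool_pos: [0.3962, -0.1616, 0.2189]
orientation: [-179.9, 0.0, 6.8]
force: [0.8, 0.0, -1.3]
gripper_width: 0.455
gripper_force: 15.0
```

```bash
cat > mj.py <<'E'
from h import *
import sys
im,d=ctrl.camera("wrist");P=wpts(d);cv2.imwrite(f"pics/{sys.argv[1]}.png",im);s=ctrl.observe()
near=(d>0)&(abs(P[...,0]-.51)<.14)&(abs(P[...,1]+.22)<.14)
H,S,V=cv2.split(cv2.cvtColor(im,cv2.COLOR_BGR2HSV))
def R(n,m):
    m=cv2.morphologyEx(m.astype(np.uint8),cv2.MORPH_OPEN,np.ones((3,3)))>0
    if m.sum()<20: print(n,"none");return
    r=cv2.minAreaRect((P[m][:,:2]*1000).astype(np.float32));print(n,np.round(r[0],1),np.round(r[1],1),round(r[2],1),m.sum(),np.median(P[m][:,2]).round(4))
R("bed",near&(abs(P[...,2]-.012)<.005)&(V>70))
R("fence",near&(abs(P[...,2]-.042)<.004)&(P[...,0]>.54)&(S<60))
R("jar70",near&(P[...,2]>.06)&(P[...,2]<.095)&(P[...,0]<.55)&(S<60)&(V>120))
R("jarlow",near&(P[...,2]>.025)&(P[...,2]<.055)&(P[...,0]<.54)&(P[...,1]<-.2)&(S<60)&(V>120))
wood=near&(S>60)&(V>80)&(H<30)
R("wood>",wood&(P[...,2]>.045));R("wood",wood)
print(P[wood][:,2].min() if wood.any() else 0)
go((.5,-.2,.1,6.6))
E
python3 mj.py w2
```

```text
bed [ 490.7 -225. ] [140.1 179.9] 6.9 23206 0.0132
fence none
jar70 [ 505.3 -246.7] [44.4 43.6] 34.0 2725 0.0831
jarlow [ 514.5 -226. ] [ 5.4 29.7] 66.6 170 0.0455
wood> [ 408.9 -172.2] [63.8 79.4] 6.6 16839 0.2496
wood [ 407.6 -172.7] [ 67.5 106.8] 0.1 16913 0.2496
-0.00042277546694122203
at [ 0.3962 -0.1618  0.2189] [-1.7995e+02  1.0000e-02  6.7800e+00] q7 -41.4 t 6.05
(0.5, -0.2, 0.1, 6.6) x 0.3286 y 0.1673 z 0.3965 turn 0.0020
```

View pics/w2.png

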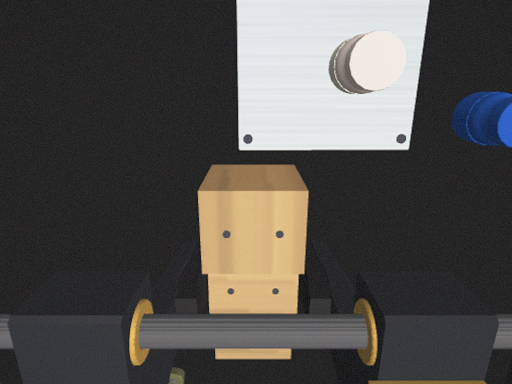

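The wrist view shows the bed with its near edge along row 150, the jar cap at (377,60), the blue jar at (505,120) which I leave alone, and the block held squarely with its tall end forward.

Run:
```python
from h import *
a=np.radians(6.7);ff=np.array([.5645,-.2165]);X=np.array([np.cos(a),np.sin(a)]);Y=np.array([-X[1],X[0]])
t=ff+.053*Y-.049*X
go((*t,.2,6.7),(*t,.06,6.7),(*t,.0270,6.7))
```

```text
at [ 0.3962 -0.1618  0.2189] [-1.7995e+02  1.0000e-02  6.7800e+00] q7 -41.4 t 6.05
(np.float64(0.5096510891063496), np.float64(-0.16957882169232755), 0.2, 6.7) x 0.3725 y 0.0704 z 0.0631 turn 0.0009
(np.float64(0.5096510891063496), np.float64(-0.16957882169232755), 0.06, 6.7) x 0.3725 y 0.0704 z 0.5298 turn 0.0009
(np.float64(0.5096510891063496), np.float64(-0.16957882169232755), 0.027, 6.7) x 0.3725 y 0.0704 z 0.6398 turn 0.0009
```

Request:
{"op": "play_rows", "data": {"targets": [{"x":0.13,"y":0.03,"z":0.05,"turn":0},{"x":0.26,"y":0.06,"z":0.06,"turn":0},{"x":0.35,"y":0.07,"z":0.1,"turn":0},{"x":0.372,"y":0.07,"z":0.2,"turn":0},{"x":0.372,"y":0.07,"z":0.3,"turn":0},{"x":0.372,"y":0.07,"z":0.4,"turn":0},{"x":0.372,"y":0.07,"z":0.48,"turn":0},{"x":0.372,"y":0.07,"z":0.54,"turn":0},{"x":0.372,"y":0.07,"z":0.57,"turn":0},{"x":0.372,"y":0.07,"z":0.59,"turn":0},{"x":0.372,"y":0.07,"z":0.61,"turn":0},{"x":0.372,"y":0.07,"z":0.625,"turn":0},{"x":0.372,"y":0.07,"z":0.635,"turn":0},{"x":0.372,"y":0.07,"z":0.639,"turn":0},{"x":0.372,"y":0.07,"z":0.639,"turn":0}]}}

```text
t: 7.55
tool_pos: [0.509, -0.1713, 0.0276]
orientation: [180.0, -0.0, 6.6]
force: [-0.5, 0.6, 0.1]
gripper_width: 0.452
gripper_force: 15.0
```

Request:
{"op": "play_rows", "data": {"targets": [{"x":0,"y":0,"z":0,"turn":0},{"x":0,"y":0,"z":0,"turn":0},{"x":0,"y":0,"z":0,"turn":0},{"x":0,"y":0,"z":0,"turn":0},{"x":0,"y":0,"z":0,"turn":0}], "hand": 0.6}}

```text
t: 8.05
tool_pos: [0.509, -0.1713, 0.0276]
orientation: [-180.0, -0.0, 6.6]
force: [0.0, 0.3, -0.5]
gripper_width: 0.598
gripper_force: 0.0
```

Request:
{"op": "play_rows", "data": {"targets": [{"x":0,"y":0,"z":-0.05,"turn":0},{"x":0,"y":0,"z":-0.12,"turn":0},{"x":0,"y":0,"z":-0.22,"turn":0},{"x":0,"y":0,"z":-0.35,"turn":0},{"x":-0.1,"y":0,"z":-0.5,"turn":0},{"x":-0.2,"y":0.05,"z":-0.6,"turn":0},{"x":-0.2,"y":0.1,"z":-0.65,"turn":0},{"x":-0.2,"y":0.1,"z":-0.65,"turn":0},{"x":-0.2,"y":0.1,"z":-0.65,"turn":0}]}}

```text
t: 8.95
tool_pos: [0.453, -0.2072, 0.2221]
orientation: [-179.9, -0.0, 6.6]
force: [-0.2, 0.2, 0.4]
gripper_width: 0.602
gripper_force: 0.0
```

```bash
python3 mj.py w3
python3 - <<'E'
from h import *
j=(.5055,-.247)
go((*j,.20,6.7),(*j,.045,6.7))
E
```

```text
bed [ 504.5 -222.1] [169.1 180.4] 6.9 16956 0.0124
fence [ 574.2 -213.7] [ 20.3 160.3] 7.1 4444 0.0422
jar70 [ 505.3 -245.6] [44. 44.] 53.1 2267 0.0824
jarlow [ 513.7 -228.7] [12.3 43.1] 62.8 255 0.0495
wood> [ 510.6 -203.4] [ 89.7 104.7] 8.5 4127 0.2987
wood [ 503.9 -204.6] [100.3 106.6] 6.7 6846 0.0561
0.02546979175784278
at [ 0.4528 -0.2066  0.2214] [-1.799e+02  6.000e-02  6.700e+00] q7 -40.2 t 9.0
(0.5, -0.2, 0.1, 6.6) x 0.1587 y -0.0034 z 0.4048 turn 0.0011
at [ 0.4528 -0.2066  0.2214] [-1.799e+02  6.000e-02  6.700e+00] q7 -40.2 t 9.0
(0.5055, -0.247, 0.2, 6.7) x 0.1586 y 0.1543 z 0.0715 turn -0.0000
(0.5055, -0.247, 0.045, 6.7) x 0.1586 y 0.1543 z 0.5881 turn -0.0000
```

View pics/w3.png

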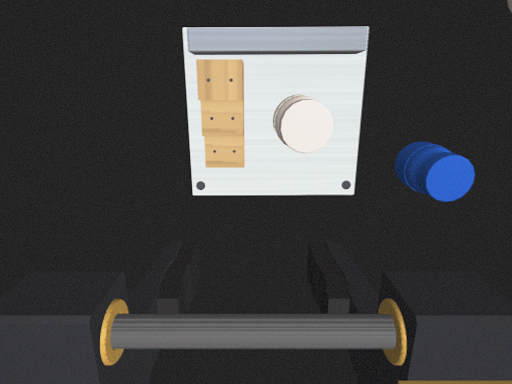

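The wrist view shows the block on the bed at (222,115), square with the fence, its tall end up next to the fence with a small gap. The jar cap is at (306,125), free to grasp.

Request:
{"op": "play_rows", "data": {"targets": [{"x":0.08,"y":0.08,"z":0.05,"turn":0},{"x":0.15,"y":0.15,"z":0.1,"turn":0},{"x":0.159,"y":0.151,"z":0.2,"turn":0},{"x":0.159,"y":0.151,"z":0.28,"turn":0},{"x":0.159,"y":0.151,"z":0.34,"turn":0},{"x":0.159,"y":0.151,"z":0.4,"turn":0},{"x":0.159,"y":0.151,"z":0.46,"turn":0},{"x":0.159,"y":0.151,"z":0.52,"turn":0},{"x":0.159,"y":0.151,"z":0.58,"turn":0},{"x":0.159,"y":0.151,"z":0.62,"turn":0},{"x":0.159,"y":0.151,"z":0.63,"turn":0},{"x":0.159,"y":0.151,"z":0.63,"turn":0},{"x":0.159,"y":0.151,"z":0.63,"turn":0}], "hand": 0.7}}

```text
t: 10.3
tool_pos: [0.5057, -0.2476, 0.0338]
orientation: [180.0, -0.0, 6.6]
force: [-0.1, -0.5, 0.5]
gripper_width: 0.702
gripper_force: 0.0
```

Request:
{"op": "play_rows", "data": {"targets": [{"x":0,"y":0,"z":0,"turn":0},{"x":0,"y":0,"z":0,"turn":0},{"x":0,"y":0,"z":0,"turn":0},{"x":0,"y":0,"z":0,"turn":0},{"x":0,"y":0,"z":0,"turn":0},{"x":0,"y":0,"z":0,"turn":0}], "hand": 0.4, "force": 15}}

```text
t: 10.9
tool_pos: [0.5058, -0.2477, 0.0341]
orientation: [180.0, -0.1, 6.6]
force: [-1.0, 0.7, 6.9]
gripper_width: 0.563
gripper_force: 15.0
```

Request:
{"op": "play_rows", "data": {"targets": [{"x":0,"y":0,"z":-0.03,"turn":0},{"x":0,"y":0,"z":-0.1,"turn":0},{"x":0,"y":0,"z":-0.2,"turn":0},{"x":0,"y":0,"z":-0.3,"turn":0},{"x":0,"y":0,"z":-0.35,"turn":0},{"x":0,"y":0,"z":-0.35,"turn":0},{"x":0,"y":0,"z":-0.35,"turn":0}]}}

```text
t: 11.6
tool_pos: [0.5051, -0.2471, 0.1383]
orientation: [-180.0, 0.0, 6.6]
force: [-1.4, -0.3, -1.0]
gripper_width: 0.562
gripper_force: 15.0
```

Run:
```python
from h import *
go((.501,-.03,.14,15),(.501,.2015,.14,22.8))
```

```text
at [ 0.5051 -0.2471  0.1383] [-1.7997e+02  1.0000e-02  6.6200e+00] q7 -36.3 t 11.6
(0.501, -0.03, 0.14, 15) x 0.0699 y -0.7205 z -0.0057 turn -0.0931
(0.501, 0.2015, 0.14, 22.8) x 0.1589 y -1.4871 z -0.0057 turn -0.1797
```

Request:
{"op": "play_rows", "data": {"targets": [{"x":0.01,"y":-0.08,"z":0,"turn":0},{"x":0.02,"y":-0.2,"z":0,"turn":-0.03},{"x":0.03,"y":-0.33,"z":0,"turn":-0.06},{"x":0.05,"y":-0.46,"z":0,"turn":-0.09},{"x":0.07,"y":-0.6,"z":0,"turn":-0.12},{"x":0.09,"y":-0.73,"z":0,"turn":-0.15},{"x":0.11,"y":-0.85,"z":0,"turn":-0.18},{"x":0.12,"y":-0.95,"z":0,"turn":-0.18},{"x":0.13,"y":-1.0,"z":0,"turn":-0.18},{"x":0.13,"y":-1.0,"z":0,"turn":-0.18}]}}

```text
t: 12.6
tool_pos: [0.5086, 0.0582, 0.1371]
orientation: [-179.9, 0.1, 23.1]
force: [-0.8, 0.8, -0.9]
gripper_width: 0.565
gripper_force: 15.0
```

Run:
```python
from h import *
go((.501,.2015,.14,22.8),(.501,.2015,.027,22.8))
```

```text
at [0.5086 0.0582 0.1371] [-1.7987e+02  1.2000e-01  2.3120e+01] q7 -49.7 t 12.6
(0.501, 0.2015, 0.14, 22.8) x 0.1643 y -0.4494 z -0.0098 turn 0.0035
(0.501, 0.2015, 0.027, 22.8) x 0.1643 y -0.4494 z 0.3669 turn 0.0035
```

Request:
{"op": "play_rows", "data": {"targets": [{"x":0.04,"y":-0.1,"z":0,"turn":0},{"x":0.08,"y":-0.22,"z":0,"turn":0},{"x":0.13,"y":-0.34,"z":0.02,"turn":0},{"x":0.155,"y":-0.42,"z":0.06,"turn":0},{"x":0.164,"y":-0.449,"z":0.12,"turn":0},{"x":0.164,"y":-0.449,"z":0.19,"turn":0},{"x":0.164,"y":-0.449,"z":0.25,"turn":0},{"x":0.164,"y":-0.449,"z":0.29,"turn":0},{"x":0.164,"y":-0.449,"z":0.32,"turn":0},{"x":0.164,"y":-0.449,"z":0.34,"turn":0},{"x":0.164,"y":-0.449,"z":0.355,"turn":0},{"x":0.164,"y":-0.449,"z":0.365,"turn":0},{"x":0.164,"y":-0.449,"z":0.367,"turn":0},{"x":0.164,"y":-0.449,"z":0.367,"turn":0},{"x":0.164,"y":-0.449,"z":0.367,"turn":0}]}}

```text
t: 14.1
tool_pos: [0.5029, 0.1984, 0.0288]
orientation: [-180.0, -0.0, 22.8]
force: [0.2, 0.3, -1.7]
gripper_width: 0.564
gripper_force: 15.0
```

Request:
{"op": "play_rows", "data": {"targets": [{"x":0,"y":0,"z":0.003,"turn":0},{"x":0,"y":0,"z":0.006,"turn":0},{"x":0,"y":0,"z":0.006,"turn":0},{"x":0,"y":0,"z":0.006,"turn":0}]}}

```text
t: 14.5
tool_pos: [0.5027, 0.1982, 0.0266]
orientation: [-180.0, -0.0, 22.8]
force: [0.2, -0.1, 0.1]
gripper_width: 0.56
gripper_force: 15.0
```

Request:
{"op": "play_rows", "data": {"targets": [{"x":0,"y":0,"z":0.002,"turn":0},{"x":0,"y":0,"z":0.002,"turn":0},{"x":0,"y":0,"z":0.002,"turn":0}]}}

```text
t: 14.8
tool_pos: [0.5027, 0.1983, 0.0262]
orientation: [-180.0, -0.0, 22.8]
force: [-0.0, -0.3, 1.4]
gripper_width: 0.56
gripper_force: 15.0
```

Request:
{"op": "play_rows", "data": {"targets": [{"x":0,"y":0,"z":0,"turn":0},{"x":0,"y":0,"z":0,"turn":0},{"x":0,"y":0,"z":0,"turn":0},{"x":0,"y":0,"z":0,"turn":0},{"x":0,"y":0,"z":0,"turn":0},{"x":0,"y":0,"z":0,"turn":0}], "hand": 0.9}}

```text
t: 15.4
tool_pos: [0.5027, 0.1983, 0.026]
orientation: [-180.0, -0.0, 22.8]
force: [-0.7, -1.8, 0.5]
gripper_width: 0.903
gripper_force: 0.0
```

Request:
{"op": "play_rows", "data": {"targets": [{"x":0,"y":0,"z":-0.05,"turn":0},{"x":0,"y":0,"z":-0.15,"turn":0},{"x":0,"y":0,"z":-0.27,"turn":0},{"x":0,"y":0,"z":-0.4,"turn":0},{"x":-0.05,"y":0.1,"z":-0.52,"turn":0.02},{"x":-0.1,"y":0.22,"z":-0.6,"turn":0.05},{"x":-0.15,"y":0.35,"z":-0.65,"turn":0.08},{"x":-0.2,"y":0.48,"z":-0.65,"turn":0.11},{"x":-0.25,"y":0.6,"z":-0.65,"turn":0.14},{"x":-0.3,"y":0.73,"z":-0.65,"turn":0.16},{"x":-0.35,"y":0.85,"z":-0.65,"turn":0.18},{"x":-0.4,"y":0.95,"z":-0.65,"turn":0.18},{"x":-0.4,"y":1.0,"z":-0.65,"turn":0.18},{"x":-0.4,"y":1.0,"z":-0.65,"turn":0.18}], "hand": 0.9}}

```text
t: 16.8
tool_pos: [0.509, -0.1268, 0.2212]
orientation: [179.9, -0.1, 6.4]
force: [0.3, 0.3, 0.2]
gripper_width: 0.903
gripper_force: 0.0
```

Run:
```python
from h import *
im,d=ctrl.camera("top");P=pts("top",d=d)
H,S,V=cv2.split(cv2.cvtColor(im,cv2.COLOR_BGR2HSV))
m=(d>0)&(V>100)&(S<90)&(P[...,2]>.06)&(P[...,2]<.085)&(abs(P[...,0]-.5)<.07)&(abs(P[...,1]-.2)<.07)
print("jar top",P[m].mean(0).round(4),np.median(P[m][:,2]),m.sum())
go((.46,-.17,.22,6.9))
cv2.imwrite("pics/t2.png",cv2.resize(im[130:290,100:420],None,fx=2.4,fy=2.4))
```

```text
jar top [0.5012 0.1956 0.0734] 0.07351176447557001 190
at [ 0.5088 -0.1244  0.2209] [-1.7995e+02 -2.0000e-02  6.5900e+00] q7 -47.2 t 16.85
(0.46, -0.17, 0.22, 6.9) x -0.1791 y 0.1323 z 0.0029 turn -0.0035
```

View pics/t2.png

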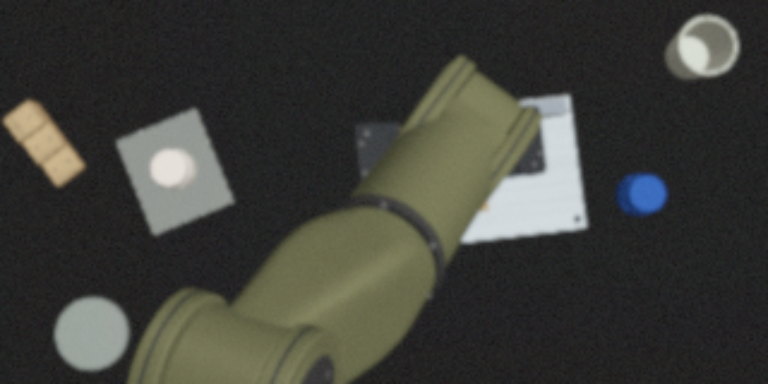

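The jar stands on the mat at crop (172,168), near its centre and upright (top at z 0.0735). Next I close the fingers and measure the block.

Request:
{"op": "play_rows", "data": {"targets": [{"x":-0.06,"y":0.05,"z":0,"turn":0},{"x":-0.13,"y":0.1,"z":0,"turn":0},{"x":-0.2,"y":0.13,"z":0,"turn":0},{"x":-0.25,"y":0.13,"z":0,"turn":0},{"x":-0.25,"y":0.13,"z":0,"turn":-0.003},{"x":-0.25,"y":0.13,"z":0,"turn":-0.003},{"x":-0.25,"y":0.13,"z":0,"turn":-0.003},{"x":-0.25,"y":0.13,"z":0,"turn":-0.003}], "hand": 0, "force": 20}}

```text
t: 17.65
tool_pos: [0.4395, -0.1714, 0.2209]
orientation: [-180.0, -0.0, 7.0]
force: [-0.4, 0.5, -0.3]
gripper_width: 0.199
gripper_force: 0.0
```

```bash
cat > mk.py <<'E'
from h import *
im,d=ctrl.camera("wrist");P=wpts(d);cv2.imwrite("pics/w4.png",im)
H,S,V=cv2.split(cv2.cvtColor(im,cv2.COLOR_BGR2HSV))
near=(d>0)&(abs(P[...,0]-.51)<.14)&(abs(P[...,1]+.22)<.14)&(P[...,2]<.07)
def R(n,m):
    m=cv2.morphologyEx(m.astype(np.uint8),cv2.MORPH_OPEN,np.ones((3,3)))>0
    r=cv2.minAreaRect((P[m][:,:2]*1000).astype(np.float32));print(n,np.round(r[0],1),np.round(r[1],1),round(r[2],1),m.sum(),np.median(P[m][:,2]).round(4))
w=near&(S>60)&(V>80)&(H<30)
R("fence",near&(abs(P[...,2]-.042)<.004)&(P[...,0]>.54)&(S<60))
for h in(.028,.042,.056):R(h,w&(abs(P[...,2]-h)<.005))
R("all",w)
s=ctrl.observe();print(s["gripper_width"],s["force"].round(2) if hasattr(s["force"],"round") else s["force"]);go((.46,-.17,.1,6.9))
E
python3 mk.py
```

```text
fence [ 574.3 -215. ] [ 20.2 159.4] 7.0 4694 0.043
0.028 [ 466. -177.] [32.6 38.8] 6.5 1247 0.0292
0.042 [ 500.2 -172.7] [33.7 39.4] 7.0 1575 0.0431
0.056 [ 534.  -169.1] [32.6 38.8] 7.0 1819 0.0571
all [ 500.3 -174.7] [101.3  43.1] 6.3 4648 0.0435
0.15568368843379346 [ 0.69 -0.54  0.38]
at [ 0.4392 -0.1716  0.2209] [-1.80e+02 -2.00e-02  6.98e+00] q7 -39.1 t 17.7
(0.46, -0.17, 0.1, 6.9) x 0.0694 y 0.0031 z 0.4029 turn 0.0008
```

View pics/w4.png

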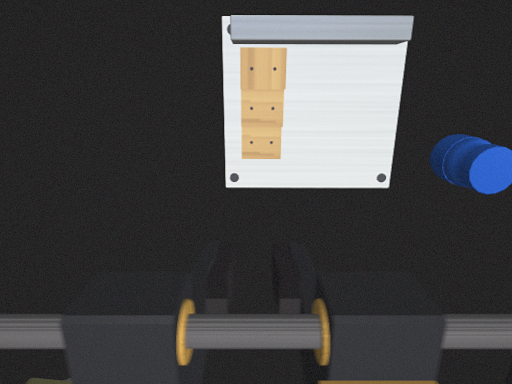

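The block is at about (263,105), square to the fence, gap about 7.6 mm. I'll bring the shut fingers over its low step, behind the riser.

Run:
```python
from h import *
go((.4700,-.1767,.1,6.9),(.4700,-.1767,.040,6.9),(.4700,-.1767,.031,6.9));print(ctrl.observe()["gripper_width"])
```

```text
at [ 0.4392 -0.1716  0.2209] [-1.80e+02 -2.00e-02  6.98e+00] q7 -39.1 t 17.7
(0.47, -0.1767, 0.1, 6.9) x 0.0997 y 0.0293 z 0.4029 turn 0.0008
(0.47, -0.1767, 0.04, 6.9) x 0.0997 y 0.0293 z 0.6029 turn 0.0008
(0.47, -0.1767, 0.031, 6.9) x 0.0997 y 0.0293 z 0.6329 turn 0.0008
0.15568368843379346
```

Request:
{"op": "play_rows", "data": {"targets": [{"x":0.05,"y":0.015,"z":0.1,"turn":0},{"x":0.1,"y":0.029,"z":0.22,"turn":0},{"x":0.1,"y":0.029,"z":0.34,"turn":0},{"x":0.1,"y":0.029,"z":0.44,"turn":0},{"x":0.1,"y":0.029,"z":0.52,"turn":0},{"x":0.1,"y":0.029,"z":0.57,"turn":0},{"x":0.1,"y":0.029,"z":0.6,"turn":0},{"x":0.1,"y":0.029,"z":0.615,"turn":0},{"x":0.1,"y":0.029,"z":0.615,"turn":0},{"x":0.1,"y":0.029,"z":0.615,"turn":0},{"x":0.1,"y":0.029,"z":0.615,"turn":0}], "hand": 0}}

```text
t: 18.8
tool_pos: [0.4697, -0.1774, 0.0372]
orientation: [180.0, -0.1, 6.9]
force: [-0.2, -0.2, 0.1]
gripper_width: 0.005
gripper_force: 0.0
```

Request:
{"op": "play_rows", "data": {"targets": [{"x":0,"y":0,"z":0,"turn":0},{"x":0.01,"y":0,"z":0.01,"turn":0},{"x":0.015,"y":0,"z":0.018,"turn":0},{"x":0.02,"y":0,"z":0.018,"turn":0},{"x":0.025,"y":0,"z":0.018,"turn":0},{"x":0.03,"y":0,"z":0.018,"turn":0},{"x":0.03,"y":0,"z":0.018,"turn":0},{"x":0.03,"y":0,"z":0.018,"turn":0}]}}

```text
t: 19.6
tool_pos: [0.4782, -0.1762, 0.0311]
orientation: [-180.0, -0.0, 6.9]
force: [0.5, 1.1, -0.1]
gripper_width: 0.006
gripper_force: 0.0
```

Request:
{"op": "play_rows", "data": {"targets": [{"x":0.003,"y":0,"z":0.003,"turn":0},{"x":0.006,"y":0,"z":0.006,"turn":0},{"x":0.009,"y":0,"z":0.008,"turn":0},{"x":0.012,"y":0,"z":0.01,"turn":0},{"x":0.012,"y":0,"z":0.01,"turn":0},{"x":0.012,"y":0,"z":0.01,"turn":0}]}}

```text
t: 20.2
tool_pos: [0.4813, -0.1759, 0.0285]
orientation: [-180.0, 0.0, 6.9]
force: [-1.2, -0.7, 5.8]
gripper_width: 0.008
gripper_force: 3.4
```

Request:
{"op": "play_rows", "data": {"targets": [{"x":0.003,"y":0,"z":0,"turn":0},{"x":0.006,"y":0,"z":0,"turn":0},{"x":0.009,"y":0,"z":0,"turn":0},{"x":0.009,"y":0,"z":0,"turn":0},{"x":0.009,"y":0,"z":0,"turn":0}]}}

```text
t: 20.7
tool_pos: [0.4821, -0.1758, 0.0285]
orientation: [-180.0, 0.2, 6.8]
force: [-4.8, -0.2, 8.0]
gripper_width: 0.003
gripper_force: 5.1
```

Request:
{"op": "play_rows", "data": {"targets": [{"x":0.003,"y":0,"z":0.002,"turn":0},{"x":0.006,"y":0,"z":0.004,"turn":0},{"x":0.008,"y":0,"z":0.004,"turn":0},{"x":0.008,"y":0,"z":0.004,"turn":0},{"x":0.008,"y":0,"z":0.004,"turn":0}]}}

```text
t: 21.2
tool_pos: [0.4821, -0.1758, 0.0284]
orientation: [-179.9, 0.3, 6.7]
force: [-9.9, -0.6, 22.4]
gripper_width: 0.003
gripper_force: 13.5
```

```bash
sed -i 's/w4/w5/' mk.py; python3 mk.py
cat > fx.py <<'E'
from h import *
F=[]
for i in range(6):
    ctrl.camera("wrist"); F.append(ctrl.observe()["force"])
print(np.mean(F,0).round(2),np.std(F,0).round(2))
E
python3 fx.py
```

```text
fence [ 573.  -198.9] [ 20.1 128.2] 6.9 19804 0.0431
0.028 [ 481.8 -174.5] [ 8.7 40. ] 13.0 140 0.0292
0.042 [ 503.5 -172.1] [35.5 39.9] 6.7 6085 0.0432
0.056 [ 541.7 -167.4] [34.  40.1] 6.8 10872 0.0572
all [ 516.3 -170.5] [85.7 40.1] 6.9 17186 0.0567
0.004678595988256069 [-11.62  -1.75  22.85]
at [ 0.4822 -0.1758  0.0284] [-179.9     0.34    6.73] q7 -31.2 t 21.25
(0.46, -0.17, 0.1, 6.9) x -0.0711 y -0.0279 z -0.2386 turn -0.0019
[-10.48  -0.4   23.  ] [0.79 0.3  0.28]
```

View pics/w5.png

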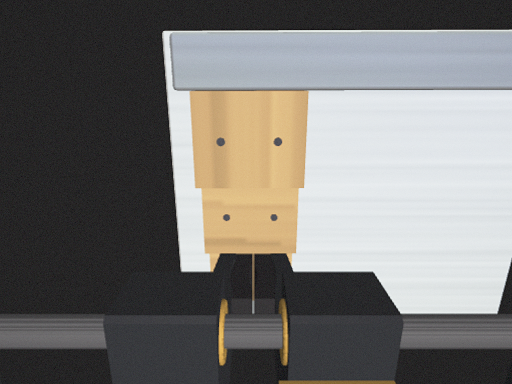

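The fingers sit in the lower step corner at (253,255), and the block's tall face meets the fence at row 90 with no gap. The push is 10.5 N forward but 23 N down, so I'll ease the downward part slightly.

Request:
{"op": "play_rows", "data": {"targets": [{"x":0,"y":0,"z":-0.001,"turn":0},{"x":0,"y":0,"z":-0.003,"turn":0},{"x":0,"y":0,"z":-0.003,"turn":0},{"x":0,"y":0,"z":-0.003,"turn":0}]}}

```text
t: 21.95
tool_pos: [0.4821, -0.1758, 0.0285]
orientation: [-179.9, 0.4, 6.7]
force: [-8.7, -0.9, 14.1]
gripper_width: 0.003
gripper_force: 10.3
```

```bash
python3 fx.py; python3 fx.py
```

```text
[-9.16 -0.9  14.03] [0.66 0.41 0.46]
[-9.42 -0.97 13.74] [0.67 0.44 0.18]
```

```bash
python3 -c "
from bench import ctrl;print(ctrl.sign_off())"
```

```text
the job is handed in; nothing more can be done
None
```

I handed the job in at about 22.5 s, still holding the push: the jar stands upright near the middle of the mat, and the block lies flat on the bed, flush to the fence, pressed with a steady 9 N forward and 14 N down; no verdict came back.

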